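# Pack down a telescoping bench rest

## Robot

A 6-joint arm with a two-finger parallel gripper is mounted at the origin on the work surface. World frame = base frame: x ahead of the robot, y to its left, z up, the work surface at z = 0. Lengths are in mm, angles in rad, forces in N, time in s.
With the tool pointing down it reaches from about 350 to 875 mm from the base axis. Payload 4.2 kg.
Tool frame: the origin (TCP) lies on the mounting face of the last link; the fingertips stand 173 mm ahead of it and the grasp point (between the pads) lies 155 mm ahead of it; z points along the fingers, y is the line along which they close (so a half turn about z gives the same grasp; the last joint's range is limited). The gripper opens to 85 mm and grips with 20 to 120 N. Pads are 22 mm wide; open, the fingers measure 114 mm over their backs; the gripper's body (76 mm by 85 mm) begins 54 mm behind the grasp point. The pads swing forward as they close: fully open they stand 13 mm farther back than shut.
Start: joints at [1.365, 0.385, 0.008, 0, -1.194, -0.259], TCP at [280.119, 558.689, 404.712] pointing down, gripper open.
Joint ranges: [-3.14, 3.14], [-1.21, 2.06], [-1.07, 1.41], [-3.16, 2.05], [-2.99, -0.16], [-3.1, 3.1]. Speed limits (rad/s): [2.79, 2.79, 3.14, 3.14, 3.14, 3.14].

## Interface

Orientations are given as a unit quaternion [x, y, z, w].
In Python, from bench import arm gives the robot as it stands.
- The arm moves only by the tool carry_out, never from a script. Its argument "rows" is a list of rows, each a list of 7 numbers: the shift along the tool's x, y, z as a fraction of full scale, then the turn, a rotation vector about the tool's x, y, z as a fraction of full scale, then the opening, from -1 (shut) to 1 (fully open). A call has 1 to 12 rows; each row is the pose to reach, as a shift and turn from the pose commanded when the call began, along the tool's axes at that moment, turning the shorter way round; what a row does not reach only later rows make up. Full scale, the value 1, is 20 cm for a shift and pi rad for a turn. A row lasts 1/8 s, in which the tool goes at most 62.5 mm and 10.7 degrees, less where a joint would pass 70% of its speed; a pose out of reach is approached as far as the arm can. A call with a number of a shift or a turn outside -1 to 1 is refused whole. A call with a gripper value outside its range is refused whole. The fingers move at their own pace and stop on an object; the grip force is fixed at half the most. Time passes only in rows, so rows that repeat a pose let the fingers close. It gives the time, the measured TCP pose, the force, the opening and the grip force at its end, in the units of the state.
- arm.read_state(): the state, without advancing time (a new reading comes with each control period).
- arm.get_image(name): name is "scene" or "top" or "wrist"; returns (picture, depth): 384x512x3 uint8, red, green, blue; 384x512 float32, mm along the optical axis (not along the pixel's ray), 0 where there is no reading.
- arm.calibration(name): a dict with "mtx" (3x3 intrinsics, pixels), "cam_to_world" (4x4, takes a point from camera to world coordinates). Camera axes: x right, y up, looking along -z (the intrinsics and any distortion apply to the point x, -y, -z); pixel columns grow to the right and rows downward; lengths in mm; the calibration is good to about 2 mm. A picture is of the moment at which its call begins: read the wrist's pose just before it. calibration takes no time and is no camera call; for the wrist camera it gives the pose at the moment of the call.
- arm.job_done(): hands the job in; it is judged then, once.
The state is a dict: "clock": time; "joints": joint angles; "joint_vel": joint speeds; "joint_efforts": joint torques, N m; "position": TCP position; "ee_rot": TCP orientation; "contact_force": force on the tool from outside, world axes, zero at the start; "wrist_torque": the same for the moment, N m; "gripper_width": finger opening in mm; "grasp_force": force on a finger pad.
Only numpy, scipy, OpenCV 4.12 (cv2) and the standard library are available. Lean on these libraries where they do the work, as an engineer would, in place of code of your own. Each camera call takes 0.05 s, during which the arm holds its last target. There are 200 camera calls.

## Task

Collapse the telescoping rest stand on the jeweller's bench fully home, innermost tube first: gently press the inner tube down by its cap while the horseshoe spacer still holds the middle tube up, then draw the spacer off sideways by its tab, without pushing the middle tube down, and set it down in the wooden tray the way up it stood on the stand. Press the middle tube fully home as well, leave the bottle, the copper-armed weight and the dish where they are, and do not ram the stand.

Things in the scene. Friction and masses are not known exactly. Their poses are not given: they have to be found in the camera images.
- stand: Upright telescoping stand of three tubes on one vertical axis, fixed to the bench, turned at random. Origin: centre of the underside of its round dark base (110 mm diameter, 25 mm high), z up. The outer tube (38 mm diameter) stands on the base. Fully collapsed, the cap's top is 131 mm above the origin; with only the inner tube home and the spacer still in, 171 mm.
- flange (a point): On the stand's axis, centre of the top face of the flange (68 mm diameter, 10 mm thick) that ends the outer tube, 105 mm above the stand's origin. The spacer stands on it, around the middle tube.
- cap_top (a point): Centre of the flat top face of the inner tube's cap (44 mm diameter, 12 mm high), the highest point of the stand, on its axis. The inner tube below it is 18 mm in diameter.
- inner_tube (a joint): How far the inner tube stands out of the middle one, in m: 0 = fully home (cap on the middle tube's collar, a hard stop), 0.030 to 0.060 at the start. It slides with about 9 N of friction, more than the middle tube, and stays where it is left. The stops are rigid: approach the last 10 mm slowly (about 15 mm/s) and stop on the rise in force (some 15 N above the sliding friction).
- middle_tube (a joint): How far the middle tube (28 mm diameter; collar on top 48 mm wide, 14 mm high) stands out of the outer one, in m: 0 = fully home (collar on the flange, a hard stop), about 0.041 at the start, where the spacer under its collar stops it. Without the spacer it slides with about 5 N of friction, so a push on the cap then moves it before the inner tube; it does not sink by itself.
- spacer_tab (a point): Where to pinch the spacer's flat tab (10 mm thick, 24 mm high): mid-thickness and mid-height, 62 mm from the tube's axis, 24 mm above the spacer's underside, 16 mm from the tab's outer end. z is up, y across the thickness; -x points outward along the tab, the way to draw it off, at the start towards the robot within 50 degrees. Pinched under the collar, it may drag with up to some 10 N.
- spacer_fork (a point): Centre, half-way up, of the loose aluminium horseshoe spacer's fork (80 to 170 g): a U 40 mm high, 53 mm wide, slot 31 mm wide, open to +x, around the middle tube with 1.5 mm play. Same axes as spacer_tab, which lies at x = -62, z = +4 mm from here. The spacer reaches from x = -78 to +16.5 mm; drawing it 45 mm towards -x clears the tube.
- tray: Low dark wooden tray, fixed, 200 mm long (its x) by 160 mm wide (its y), 14 mm high, walls 6 mm thick, floor 6 mm thick; it lies to the left or the right of the stand. Origin: centre of its underside.
- board: White soldering board with two bits of cork on it, 170 x 130 x 24 mm (45 mm high with the cork), fixed, on the other side of the stand. Origin: centre of its underside.
- bottle: Loose white plastic bottle, 66 mm diameter, 150 mm high, beyond the stand; leave it alone. Origin: centre of its underside.
- weight: Loose dark round weight, 76 mm diameter and 32 mm high, with a bent copper arm up to 108 mm high, beyond the stand; leave it alone. Origin: centre of its underside.
- dish: Loose white dish, 76 mm diameter, 30 mm high, beyond the stand and to the right; leave it alone. Origin: centre of its underside.
Not all that is in view belongs to the job. What is shaped like the part that bears spacer_tab but green or purple is not meant.

How it is judged:
By the outcome, as a careful person would: the job done as asked, in the order asked, and still so for the second after the job is handed in, with the robot touching nothing.
It also fails if it takes over 67 s, if anything falls off the work surface, if the arm or the gripper's body presses on something with over 40 N, if the wrist force passes 120 N, or if a joint passes its speed limit or range.

## Working session

There is one attempt and no reset: what is moved stays moved. The work goes in short steps, Python scripts to look and compute and a tool call to move; the robot and the scene stay as the last step left them, time stands still between calls to the robot, and variables do not carry over. Pictures are saved under pics/ and viewed, at most 10 in all, crops included, and the job is handed in when it is done.

Besides the shell and the picture viewer there is one more tool, called after "Request:" as name(argument=value, ...), one argument or row to a line, values as JSON. carry_out: Moves the arm, as the interface text tells. Its arguments: {"type":"object","properties":{"rows":{"type":"array"}},"required":["rows"]}

```bash
ls; mkdir -p pics; cat > h.py <<'E'
from bench import arm
import numpy as np, cv2
from scipy.spatial.transform import Rotation as R
def grab(n):
    c=arm.calibration(n); im,d=arm.get_image(n); return im,d,c
def save(im,f): cv2.imwrite('pics/'+f,cv2.cvtColor(im,cv2.COLOR_RGB2BGR))
def cloud(d,c):
    K=c['mtx'];T=np.array(c['cam_to_world'])
    v,u=np.mgrid[:d.shape[0],:d.shape[1]]
    p=np.stack([(u-K[0][2])/K[0][0]*d,-(v-K[1][2])/K[1][1]*d,-d],-1)
    w=p@T[:3,:3].T+T[:3,3]; w[d<=0]=np.nan; return w
E
python3 - <<'E'
from h import *
s=arm.read_state();print(s)
for n in('scene','top'):
    im,d,c=grab(n);save(im,n+'0.png');print(n,c);np.savez('pics/%s0.npz'%n,im=im,w=cloud(d,c))
E
```

```text
pics
{'clock': 0.0, 'joints': array([ 1.36458264e+00,  3.85552612e-01,  6.58035033e-03, -5.35551191e-04,
       -1.19400973e+00, -2.58607128e-01]), 'joint_vel': array([-0.00022656,  0.00081553, -0.00189938, -0.00188343,  0.00022509,
        0.00040884]), 'joint_efforts': array([-4.33215200e-04, -3.92281187e+01,  1.88400489e+01,  4.18584377e+00,
       -4.56694936e-03,  1.68893262e-06]), 'position': array([280.02811011, 558.50636901, 403.60032431]), 'ee_rot': array([ 9.73090677e-01, -2.30419787e-01, -2.20173069e-04,  1.09897556e-03]), 'contact_force': array([ 1.07045666, -0.24653158, -0.48912346]), 'wrist_torque': array([-0.02012814, -0.06610891,  0.00617879]), 'grasp_force': 0.0, 'gripper_width': 85.5805204414506}
scene {'mtx': array([[483.81199214,   0.        , 260.99510879],
       [  0.        , 483.81199214, 188.44720018],
       [  0.        ,   0.        ,   1.        ]]), 'cam_to_world': array([[ 1.55001976e-01, -8.06259211e-01,  5.70894449e-01,
         1.31454795e+03],
       [ 9.87906437e-01,  1.24214696e-01, -9.27986023e-02,
        -1.29937838e+02],
       [ 3.90624733e-03,  5.78374268e-01,  8.15762188e-01,
         1.19279237e+03],
       [ 0.00000000e+00,  0.00000000e+00,  0.00000000e+00,
         1.00000000e+00]])}
top {'mtx': array([[402.02026863,   0.        , 258.15248326],
       [  0.        , 402.02026863, 190.84884745],
       [  0.        ,   0.        ,   1.        ]]), 'cam_to_world': array([[ 1.34994027e-02,  9.81606580e-01, -1.90437098e-01,
         3.84564978e+02],
       [-9.99672424e-01,  9.10751872e-03, -2.39185556e-02,
        -1.73231361e+01],
       [-2.17442022e-02,  1.90697602e-01,  9.81407976e-01,
         9.76243404e+02],
       [ 0.00000000e+00,  0.00000000e+00,  0.00000000e+00,
         1.00000000e+00]])}
```

View pics/scene0.png

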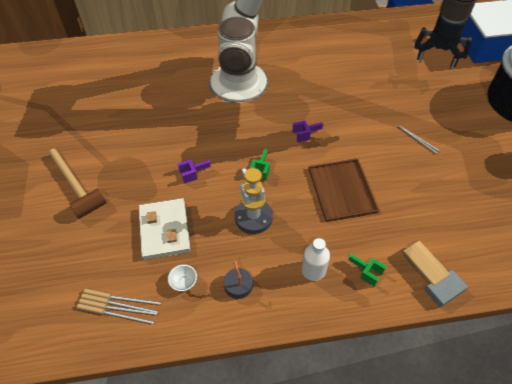

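View pics/top0.png

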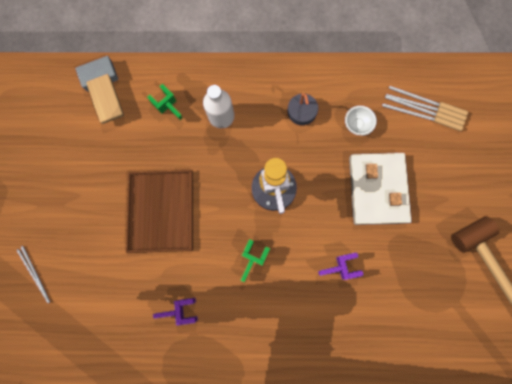

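The scene view shows the stand at about (253,200) with a brass cap, and the tray at (343,190). Forks that could be mistaken for the spacer: green at (260,165) and (370,268), purple at (192,170) and (306,130). In the top view the grey-aluminium spacer is on the stand, with its tab at (281,203), cap at (275,168). Green decoys are at (255,258) and (166,100), purple at (343,267) and (178,312). I choose the grey one on the stand.

```bash
python3 - <<'E'
from h import *
a=np.load('pics/top0.npz');im,w=a['im'],a['w']
s=np.load('pics/scene0.npz')
c1=cv2.resize(im[140:225,230:320],None,fx=4.4,fy=4.4,interpolation=cv2.INTER_CUBIC)
c2=cv2.resize(s['im'][150:245,215:295],None,fx=4,fy=4,interpolation=cv2.INTER_CUBIC)
h=max(c1.shape[0],c2.shape[0]);o=np.zeros((h,c1.shape[1]+c2.shape[1],3),np.uint8)
o[:c1.shape[0],:c1.shape[1]]=c1;o[:c2.shape[0],c1.shape[1]:]=c2;save(o,'crop1.png')
for nm,A in(('top',a),('scene',s)):
    hsv=cv2.cvtColor(A['im'],cv2.COLOR_RGB2HSV);W=A['w']
    near=(abs(W[...,0]-600)<130)&(abs(W[...,1]+50)<130)
    cap=(hsv[...,1]>120)&(hsv[...,2]>110)&(hsv[...,0]>17)&(hsv[...,0]<32)&near&(W[...,2]>120)
    P=W[cap];print(nm,'yellow n',len(P),'zpct',np.percentile(P[:,2],[5,50,90,98]).round(1))
    zt=np.percentile(P[:,2],95)
    q=P[P[:,2]>zt-6];print(' cap top mean',q.mean(0).round(1),'ext',q.min(0).round(1),q.max(0).round(1))
    gr=(hsv[...,1]<70)&(hsv[...,2]>120)&near&(W[...,2]>100)
    g=W[gr];print(' grey n',len(g),np.histogram(g[:,2],bins=np.arange(100,240,10)))
    tab=g[(g[:,2]>120)&(g[:,2]<150)]
    r=np.linalg.norm(tab[:,:2]-q.mean(0)[:2],axis=1);t=tab[r>36];print(' tab',len(t),t.mean(0).round(1),t.min(0).round(1),t.max(0).round(1))
    base=near&(W[...,2]>18)&(W[...,2]<32)&(hsv[...,2]<90);B=W[base];print(' base',B.mean(0).round(1),B.min(0).round(1),B.max(0).round(1))
# tray from top
W=w;hsv=cv2.cvtColor(im,cv2.COLOR_RGB2HSV)
m=(W[...,2]>10)&(W[...,2]<20)&(W[...,1]>80)&(W[...,1]<350)&(abs(W[...,0]-560)<150)
m2=np.zeros(m.shape,bool);m2[165:258,120:200]=True;T=W[m&m2][:,:2].astype(np.float32)
print('tray',len(T),cv2.minAreaRect(T), 'floor z',np.nanmedian(W[190:230,145:175,2]))
for n,(u,v) in dict(bottle=(216,95),weight=(303,108),dish=(360,122)).items(): print(n,W[v,u].round())
E
```

```text
top yellow n 491 zpct [157.9 208.6 210.5 211.6]
 cap top mean [579.1 -31.8 209.1] ext [558.9 -52.8 205. ] [599.9 -11.4 214. ]
 grey n 323 (array([ 23,   7,  17,  96, 180,   0,   0,   0,   0,   0,   0,   0,   0]), array([100, 110, 120, 130, 140, 150, 160, 170, 180, 190, 200, 210, 220,
       230]))
 tab 107 [523.3 -43.2 138.1] [503.  -62.  120.3] [559.3 -34.8 143.8]
 base [565.2 -58.1  23.9] [525.4 -85.2  18.6] [608.6  13.9  31.3]
scene yellow n 347 zpct [155.6 205.7 210.2 212.8]
 cap top mean [580.3 -33.9 208.9] ext [556.4 -54.2 205.3] [602.9 -13.6 214.5]
 grey n 86 (array([ 6,  6,  6, 13, 48,  2,  2,  1,  0,  0,  2,  0,  0]), array([100, 110, 120, 130, 140, 150, 160, 170, 180, 190, 200, 210, 220,
       230]))
 tab 14 [510.3 -48.7 140. ] [500.7 -52.5 134.8] [520.  -44.2 145.4]
 base [595.  -41.2  23.4] [541.6 -86.6  18.2] [634.4  18.8  30.7]
tray 693 ((522.723388671875, 245.94985961914062), (200.23858642578125, 160.56712341308594), 2.613762140274048) floor z 4.924387624856024
bottle [759.  98. 151.]
weight [ 779. -103.   31.]
dish [ 753. -249.    5.]
```

View pics/crop1.png

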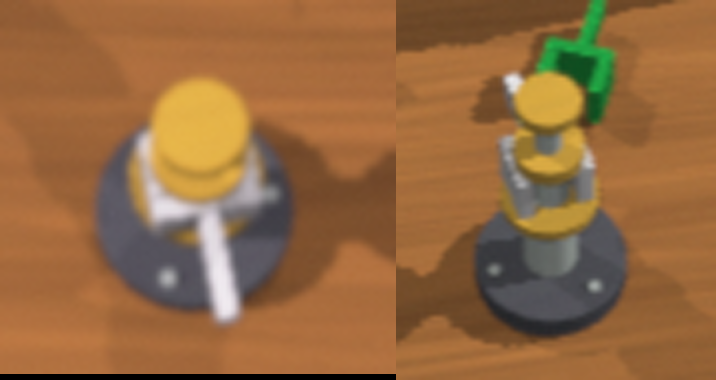

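The crop confirms the grey horseshoe sits between the brass flange and the collar, with its tab pointing to the robot (slightly to the right). Measured: axis (579.5,-33), cap top z≈210 (inner tube out ≈ 39 mm), tab direction ≈ 12.6° off -x. The tray centre is (523,246), turned 2.6°. All of these match the given sizes.

```bash
cat > go.py <<'E'
# go.py x y z yaw_deg : total shift (mm) & turn in tool axes from measured pose, in fractions
import sys; from h import *
s=arm.read_state(); q=R.from_quat(s['ee_rot']); p=s['position']
x,y,z,yaw=map(float,sys.argv[1:5])
t=R.from_euler('z',yaw,degrees=True)*R.from_quat([1,0,0,0])
d=q.inv().apply(np.array([x,y,z])-p); r=(q.inv()*t).as_rotvec()
print('clock',s['clock'],'pos',p.round(1),'F',s['contact_force'].round(1),'w',round(s['gripper_width'],1))
print('shift frac',(d/200).round(4),'turn frac',(r/np.pi).round(4),'mm',d.round(1))
E
python3 go.py 580 -33 440 12.6
```

```text
clock 0.1 pos [280.1 558.6 403.7] F [-0.6  1.2 -0.1] w 85.2
shift frac [ 2.6669  1.9715 -0.1773] turn frac [ 6.00e-04  2.00e-04 -2.18e-01] mm [533.4 394.3 -35.5]
```

Request:
carry_out(
  rows=[
    [0.2,0.15,-0.05,0,0,0,1],
    [0.4,0.3,-0.1,0,0,0,1],
    [0.62,0.46,-0.15,0,0,0,1],
    [0.84,0.62,-0.18,0,0,0,1],
    [0.98,0.72,-0.18,0,0,0,1],
  ],
)

```text
clock: 0.72
position: [391.3, 339.9, 441.1]
ee_rot: [0.973, -0.231, 0.0, -0.0]
contact_force: [0.1, 0.8, 0.0]
gripper_width: 85.6
grasp_force: 0.0
```

Request:
carry_out(
  rows=[
    [0.2,0.15,0,0,0,0,1],
    [0.42,0.31,0,0,0,0,1],
    [0.64,0.47,0,0,0,0,1],
    [0.84,0.62,0,0,0,0,1],
    [0.98,0.72,0,0,0,0,1],
  ],
)

```text
clock: 1.35
position: [501.9, 123.5, 440.3]
ee_rot: [0.973, -0.231, -0.0, 0.0]
contact_force: [0.1, 0.0, -0.2]
gripper_width: 85.4
grasp_force: 0.0
```

```bash
python3 go.py 580 -33 440 12.6
```

```text
clock 1.35 pos [501.9 123.5 440.3] F [ 0.1  0.  -0.2] w 85.4
shift frac [0.7009 0.5235 0.0016] turn frac [ 1.000e-04  2.000e-04 -2.184e-01] mm [140.2 104.7   0.3]
```

Request:
carry_out(
  rows=[
    [0.18,0.13,0,0,0,-0.05,1],
    [0.36,0.26,0,0,0,-0.1,1],
    [0.54,0.4,0,0,0,-0.15,1],
    [0.66,0.49,0,0,0,-0.2,1],
    [0.7,0.523,0,0,0,-0.218,1],
    [0.7,0.523,0,0,0,-0.218,-1],
    [0.7,0.523,0,0,0,-0.218,-1],
    [0.7,0.523,0,0,0,-0.218,-1],
  ],
)

```text
clock: 2.35
position: [579.5, -30.1, 440.8]
ee_rot: [0.994, 0.11, -0.0, -0.0]
contact_force: [-0.5, 0.9, 0.2]
gripper_width: 32.3
grasp_force: 0.0
```

```bash
python3 go.py 579.5 -33 400 12.6; python3 - <<'E'
from h import *
im,d,c=grab('wrist');save(im,'wrist1.png');W=cloud(d,c);np.savez('pics/w1.npz',im=im,w=W)
print(np.array(c['cam_to_world']).round(2).tolist())
hsv=cv2.cvtColor(im,cv2.COLOR_RGB2HSV)
for v in range(20,384,60): print([W[v,u].round().tolist() for u in range(56,512,100)])
E
```

```text
clock 2.35 pos [579.5 -30.1 440.8] F [-0.5  0.9  0.2] w 32.3
shift frac [-0.0029  0.0142  0.2038] turn frac [-0.      0.      0.0002] mm [-0.6  2.8 40.8]
[[0.22, 0.93, 0.3, 656.69], [-0.98, 0.21, 0.07, -13.29], [0.0, -0.31, 0.95, 410.34], [0.0, 0.0, 0.0, 1.0]]
[[701.0, 263.0, 1.0], [730.0, 135.0, 1.0], [759.0, 7.0, 1.0], [777.0, -113.0, 34.0], [817.0, -250.0, -0.0]]
[[626.0, 263.0, 1.0], [657.0, 127.0, 0.0], [687.0, -9.0, 1.0], [718.0, -146.0, -1.0], [745.0, -272.0, 16.0]]
[[543.0, 260.0, 6.0], [574.0, 118.0, 1.0], [609.0, -27.0, 25.0], [639.0, -173.0, 1.0], [672.0, -320.0, 0.0]]
[[446.0, 260.0, 6.0], [478.0, 108.0, -1.0], [587.0, -31.0, 210.0], [548.0, -206.0, -1.0], [588.0, -343.0, 23.0]]
[[331.0, 263.0, 1.0], [368.0, 95.0, 1.0], [407.0, -73.0, 1.0], [444.0, -242.0, 1.0], [481.0, -411.0, -0.0]]
[[198.0, 264.0, 0.0], [569.0, 7.0, 324.0], [281.0, -102.0, 1.0], [587.0, -70.0, 325.0], [363.0, -467.0, 1.0]]
[[578.0, 22.0, 358.0], [585.0, -3.0, 358.0], [590.0, -29.0, 358.0], [595.0, -54.0, 358.0], [603.0, -78.0, 359.0]]
```

View pics/wrist1.png

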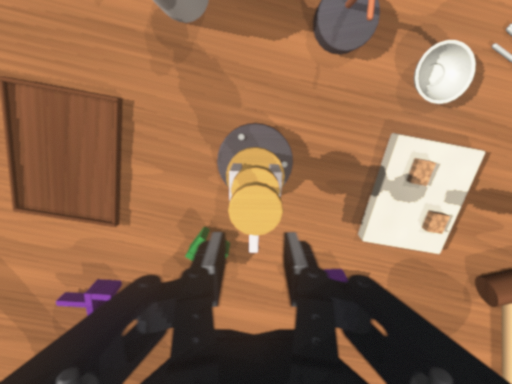

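The wrist view shows the cap at (255,207) with the tab just below it at (253,243), in line with the tool's x, and the fingers closing at the bottom.

```bash
python3 - <<'E'
from h import *
a=np.load('pics/w1.npz');im,W=a['im'],a['w'];hsv=cv2.cvtColor(im,cv2.COLOR_RGB2HSV)
m=(W[...,2]>204)&(W[...,2]<216)&(hsv[...,1]>100)
P=W[m];print('cap',len(P),np.median(P[:,2]),cv2.minEnclosingCircle(P[:,:2].astype(np.float32)),P.mean(0))
t=(hsv[...,1]<70)&(W[...,2]>135)&(W[...,2]<147)
t[:232]=0;Q=W[t];print('tab',len(Q),Q.mean(0),Q.min(0),Q.max(0))
a=np.load('pics/top0.npz');im,W=a['im'],a['w'];hsv=cv2.cvtColor(im,cv2.COLOR_RGB2HSV)
ax=P.mean(0)[:2]
g=(hsv[...,1]<70)&(hsv[...,2]>120)&(W[...,2]>136)&(W[...,2]<147)
Q=W[g];r=np.linalg.norm(Q[:,:2]-ax,axis=1);Q=Q[(r>34)&(r<90)];d=Q.mean(0)[:2]-ax;print('top tab',len(Q),Q.mean(0),np.degrees(np.arctan2(-d[1],-d[0])),r[(r<90)].max())
l=cv2.fitLine(Q[:,:2].astype(np.float32),cv2.DIST_L2,0,.01,.01).ravel();print(l,np.degrees(np.arctan2(l[1],l[0])))
E
python3 go.py 579.5 -33 390 12.6
```

```text
cap 2234 210.4577621927046 ((577.973388671875, -31.506933212280273), 21.869564056396484) [579.38613432 -31.31025886 210.32716127]
tab 148 [512.19774847 -44.63805471 141.33579049] [500.61380082 -51.33160484 139.33839464] [522.12582738 -38.19455872 143.0159548 ]
top tab 103 [527.23983845 -43.22564648 139.76739859] 12.871069344048033 77.49026170295765
[ 9.9387270e-01  1.1053076e-01  5.2723987e+02 -4.3225647e+01] 6.345912
clock 2.4 pos [579.5 -30.1 440.9] F [-0.2  0.  -0.1] w 24.4
shift frac [-0.0032  0.0143  0.2543] turn frac [-0.     -0.0001  0.0003] mm [-0.6  2.9 50.9]
```

Request:
carry_out(
  rows=[
    [0,0.009,0.08,0,0,0,-1],
    [0,0.009,0.15,0,0,0,-1],
    [0,0.009,0.2,0,0,0,-1],
    [0,0.009,0.235,0,0,0,-1],
    [0,0.009,0.25,0,0,0,-1],
    [0,0.009,0.25,0,0,0,-1],
    [0,0.009,0.25,0,0,0,-1],
  ],
)

```text
clock: 3.28
position: [580.2, -32.5, 391.2]
ee_rot: [0.994, 0.11, 0.0, 0.0]
contact_force: [0.4, 0.5, 0.1]
gripper_width: 0.0
grasp_force: 0.0
```

Request:
carry_out(
  rows=[
    [0,0,0.01,0,0,0,-1],
    [0,0,0.02,0,0,0,-1],
    [0,0,0.03,0,0,0,-1],
    [0,0,0.04,0,0,0,-1],
    [0,0,0.05,0,0,0,-1],
    [0,0,0.06,0,0,0,-1],
    [0,0,0.07,0,0,0,-1],
    [0,0,0.08,0,0,0,-1],
  ],
)

```text
clock: 4.28
position: [579.9, -32.4, 376.7]
ee_rot: [0.994, 0.11, 0.001, 0.0]
contact_force: [-2.8, 0.5, 9.3]
gripper_width: 0.3
grasp_force: 4.3
```

Request:
carry_out(
  rows=[
    [0,0,0.0125,0,0,0,-1],
    [0,0,0.025,0,0,0,-1],
    [0,0,0.0375,0,0,0,-1],
    [0,0,0.05,0,0,0,-1],
    [0,0,0.0625,0,0,0,-1],
    [0,0,0.075,0,0,0,-1],
    [0,0,0.0875,0,0,0,-1],
    [0,0,0.1,0,0,0,-1],
  ],
)

```text
clock: 5.28
position: [579.9, -32.5, 356.6]
ee_rot: [0.994, 0.11, 0.001, 0.0]
contact_force: [-4.1, 2.4, 8.4]
gripper_width: -0.1
grasp_force: 4.4
```

Request:
carry_out(
  rows=[
    [0,0,0.009,0,0,0,-1],
    [0,0,0.018,0,0,0,-1],
    [0,0,0.027,0,0,0,-1],
    [0,0,0.036,0,0,0,-1],
  ],
)

```text
clock: 5.78
position: [580.0, -32.5, 349.4]
ee_rot: [0.994, 0.11, 0.001, 0.0]
contact_force: [-3.5, 1.6, 7.7]
gripper_width: 0.2
grasp_force: 4.3
```

Expected stop near 344; small steps now.

Request:
carry_out(
  rows=[
    [0,0,0.007,0,0,0,-1],
    [0,0,0.014,0,0,0,-1],
  ],
)

```text
clock: 6.02
position: [580.0, -32.4, 346.6]
ee_rot: [0.994, 0.11, 0.001, 0.0]
contact_force: [-4.1, 0.9, 8.5]
gripper_width: 0.2
grasp_force: 4.3
```

Request:
carry_out(
  rows=[
    [0,0,0.005,0,0,0,-1],
    [0,0,0.01,0,0,0,-1],
  ],
)

```text
clock: 6.28
position: [580.0, -32.4, 344.6]
ee_rot: [0.994, 0.11, 0.001, 0.0]
contact_force: [-4.0, 1.7, 8.4]
gripper_width: 0.2
grasp_force: 4.3
```

Request:
carry_out(
  rows=[
    [0,0,0.005,0,0,0,-1],
  ],
)

```text
clock: 6.4
position: [580.0, -32.4, 344.4]
ee_rot: [0.994, 0.11, 0.001, 0.0]
contact_force: [-5.2, 2.8, 14.1]
gripper_width: 0.2
grasp_force: 7.4
```

Request:
carry_out(
  rows=[
    [0,0,0.003,0,0,0,-1],
  ],
)

```text
clock: 6.52
position: [579.9, -32.4, 344.4]
ee_rot: [0.994, 0.11, 0.001, 0.0]
contact_force: [-6.7, 2.3, 15.2]
gripper_width: 0.7
grasp_force: 8.0
```

Request:
carry_out(
  rows=[
    [0,0,0.004,0,0,0,-1],
    [0,0,0.004,0,0,0,-1],
  ],
)

```text
clock: 6.78
position: [579.9, -32.4, 344.4]
ee_rot: [0.994, 0.11, 0.001, 0.001]
contact_force: [-6.7, 2.5, 16.7]
gripper_width: -0.1
grasp_force: 8.5
```

Request:
carry_out(
  rows=[
    [0,0,0.004,0,0,0,-1],
    [0,0,0.004,0,0,0,-1],
  ],
)

```text
clock: 7.02
position: [579.8, -32.4, 344.3]
ee_rot: [0.994, 0.111, 0.001, 0.001]
contact_force: [-8.2, 3.4, 19.9]
gripper_width: 0.2
grasp_force: 10.0
```

Request:
carry_out(
  rows=[
    [0,0,0.006,0,0,0,-1],
    [0,0,0.006,0,0,0,-1],
  ],
)

```text
clock: 7.28
position: [579.7, -32.4, 344.3]
ee_rot: [0.994, 0.111, 0.002, 0.001]
contact_force: [-10.6, 2.7, 23.2]
gripper_width: -0.2
grasp_force: 12.3
```

Request:
carry_out(
  rows=[
    [0,0,-0.03,0,0,0,-1],
    [0,0,-0.1,0,0,0,-1],
    [-0.1,0,-0.25,0,0,0,0],
    [-0.3,0,-0.35,0,0,0,1],
    [-0.5,0,-0.4,0,0,0,1],
    [-0.7,0,-0.4,0,0,0,1],
    [-0.75,0,-0.4,0,0,0,1],
    [-0.75,0,-0.4,0,0,0,1],
    [-0.75,0,-0.4,0,0,0,1],
  ],
)

```text
clock: 8.4
position: [434.8, -65.0, 418.3]
ee_rot: [0.994, 0.11, 0.0, 0.0]
contact_force: [0.9, 0.6, -0.2]
gripper_width: 85.2
grasp_force: 0.0
```

```bash
python3 - <<'E'
from h import *
im,d,c=grab('wrist');save(im,'wrist2.png');W=cloud(d,c);hsv=cv2.cvtColor(im,cv2.COLOR_RGB2HSV)
near=(abs(W[...,0]-560)<110)&(abs(W[...,1]+33)<70)
m=near&(W[...,2]>166)&(W[...,2]<177)&(hsv[...,1]>100);P=W[m]
print('cap',len(P),np.median(P[:,2]),cv2.minEnclosingCircle(P[:,:2].astype(np.float32)),P.mean(0))
t=near&(hsv[...,1]<70)&(W[...,2]>137)&(W[...,2]<146)
Q=W[t];ax=P.mean(0)[:2];r=np.linalg.norm(Q[:,:2]-ax,axis=1);Q=Q[(r>36)&(r<85)];r=r[(r>36)&(r<85)]
print('tab',len(Q),Q.mean(0),r.min(),r.max());d=Q.mean(0)[:2]-ax;print(np.degrees(np.arctan2(-d[1],-d[0])))
l=cv2.fitLine(Q[:,:2].astype(np.float32),cv2.DIST_L2,0,.01,.01).ravel();print(l[:2],np.degrees(np.arctan2(l[1],l[0])))
print(cv2.minAreaRect(Q[:,:2].astype(np.float32)))
E
```

```text
cap 1812 171.14144797248238 ((576.3812255859375, -32.232398986816406), 21.723657608032227) [568.12839927 -33.88899101 171.05376744]
tab 456 [517.33198586 -43.6960693  141.20061305] 36.22432624338185 67.99657017627385
10.927438993867256
[0.9829136  0.18406743] 10.606766
((517.1036376953125, -43.61811447143555), (31.898479461669922, 9.919488906860352), 10.77782154083252)
```

View pics/wrist2.png

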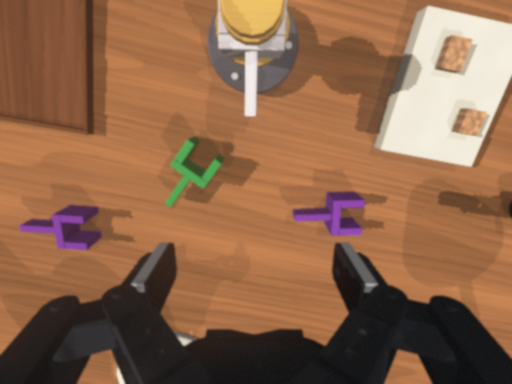

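The wrist view shows the grey tab at (250,85) below the fork and the green/purple decoys on the table. The cap is home (z 171.1). The tab rectangle centre gives the pinch point (517.3,-43.8), yaw 10.8°.

```bash
python3 go.py 517.3 -43.9 285 10.8
```

```text
clock 8.45 pos [434.8 -65.  418.1] F [-0.6 -0.8  0.4] w 85.6
shift frac [ 0.4258 -0.0128  0.6652] turn frac [0.0001 0.0001 0.0101] mm [ 85.2  -2.6 133. ]
```

Request:
carry_out(
  rows=[
    [0.15,-0.004,0.1,0,0,0.005,1],
    [0.3,-0.008,0.2,0,0,0.01,1],
    [0.41,-0.0125,0.32,0,0,0.01,1],
    [0.426,-0.0125,0.44,0,0,0.01,1],
    [0.426,-0.0125,0.54,0,0,0.01,1],
    [0.426,-0.0125,0.61,0,0,0.01,1],
    [0.426,-0.0125,0.65,0,0,0.01,1],
    [0.426,-0.0125,0.665,0,0,0.01,1],
    [0.426,-0.0125,0.665,0,0,0.01,1],
  ],
)

```text
clock: 9.57
position: [516.5, -44.2, 285.7]
ee_rot: [0.996, 0.094, 0.0, 0.0]
contact_force: [0.6, 0.4, -0.1]
gripper_width: 85.3
grasp_force: 0.0
```

```bash
python3 go.py 517.3 -43.9 285 10.8; python3 - <<'E'
from h import *
im,d,c=grab('wrist');W=cloud(d,c);a,_,_=grab('scene')
save(np.hstack([im,cv2.resize(a[120:245,190:310],None,fx=3,fy=3)[:384][:, :288] if 0 else np.zeros((384,1,3),np.uint8)]),'wrist3.png')
E
```

```text
clock 9.575 pos [516.5 -44.2 285.7] F [ 0.6  0.4 -0.1] w 85.3
shift frac [ 0.0043 -0.0006  0.0034] turn frac [ 0.     -0.0003  0.0001] mm [ 0.9 -0.1  0.7]
```

View pics/wrist3.png

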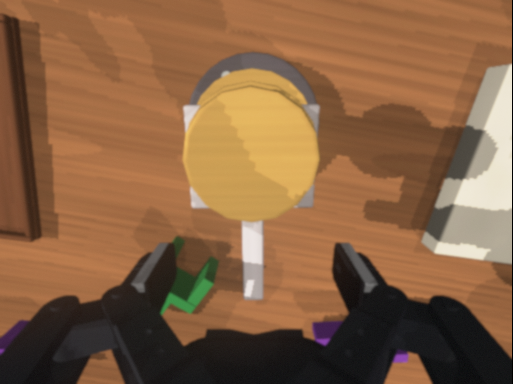

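The tab (column 252, rows 222–298) is centred between the fingers (columns about 160 and 347). Closing.

Request:
carry_out(
  rows=[
    [0,0,0,0,0,0,-1],
    [0,0,0,0,0,0,-1],
    [0,0,0,0,0,0,-1],
    [0,0,0,0,0,0,-1],
    [0,0,0,0,0,0,-1],
    [0,0,0,0,0,0,-1],
    [0,0,0,0,0,0,-1],
    [0,0,0,0,0,0,-1],
  ],
)

```text
clock: 10.68
position: [516.3, -44.1, 285.5]
ee_rot: [0.996, 0.094, 0.0, -0.0]
contact_force: [-0.9, 2.1, 2.4]
gripper_width: 8.9
grasp_force: 59.1
```

Request:
carry_out(
  rows=[
    [-0.01,0,0,0,0,0,-1],
    [-0.025,0,0,0,0,0,-1],
    [-0.045,0,0,0,0,0,-1],
    [-0.065,0,0,0,0,0,-1],
    [-0.085,0,0,0,0,0,-1],
  ],
)

```text
clock: 11.3
position: [499.2, -47.6, 285.4]
ee_rot: [0.996, 0.094, -0.0, 0.0]
contact_force: [1.5, 1.2, 0.9]
gripper_width: 9.4
grasp_force: 58.9
```

Request:
carry_out(
  rows=[
    [-0.03,0,0,0,0,0,-1],
    [-0.06,0,0,0,0,0,-1],
    [-0.09,0,0,0,0,0,-1],
    [-0.13,0,0,0,0,0,-1],
    [-0.18,0,0,0,0,0,-1],
    [-0.24,0,0,0,0,0,-1],
    [-0.3,0,0,0,0,0,-1],
    [-0.35,0,0,0,0,0,-1],
    [-0.36,0,0,0,0,0,-1],
  ],
)

```text
clock: 12.42
position: [428.0, -61.1, 285.4]
ee_rot: [0.996, 0.094, -0.0, -0.0]
contact_force: [0.2, -0.3, -0.5]
gripper_width: 9.2
grasp_force: 58.6
```

```bash
python3 - <<'E'
from h import *
im,d,c=grab('wrist');W=cloud(d,c);b,e,f=grab('top');save(np.hstack([im[:300,100:420],b[:300,120:400]]),'w4.png')
hsv=cv2.cvtColor(im,cv2.COLOR_RGB2HSV)
m=(abs(W[...,0]-578)<30)&(abs(W[...,1]+32)<30)&(hsv[...,1]>100)&(W[...,2]>120);print('cap z',np.median(W[m][:,2]),W[m].mean(0))
E
python3 go.py 492 244 340 0; python3 go.py 492 244 340 10.8
```

```text
cap z nan [nan nan nan]
clock 12.525 pos [428.8 -60.9 285.5] F [-0.2  0.3 -1.9] w 9.0
shift frac [ 0.5966 -1.438  -0.2725] turn frac [ 0.     -0.0001  0.0601] mm [ 119.3 -287.6  -54.5]
clock 12.525 pos [428.8 -60.9 285.5] F [-0.2  0.3 -1.9] w 9.0
shift frac [ 0.5966 -1.438  -0.2725] turn frac [ 0.     -0.0001  0.0001] mm [ 119.3 -287.6  -54.5]
  return _methods._mean(a, axis=axis, dtype=dtype,
  ret = ret.dtype.type(ret / rcount)
<stdin>:4: RuntimeWarning: Mean of empty slice.
  ret = um.true_divide(
```

View pics/w4.png

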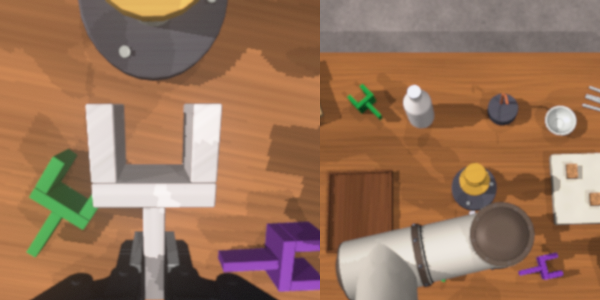

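The left half shows the horseshoe held level and clear of the stand (fork at (153,155)). The right half shows the stand still standing. Carrying it to the tray.

Request:
carry_out(
  rows=[
    [0,-0.1,-0.03,0,0,0,-1],
    [0,-0.25,-0.06,0,0,0,-1],
    [0,-0.42,-0.08,0,0,0,-1],
    [0.05,-0.6,-0.08,0,0,0,-1],
    [0.13,-0.78,-0.08,0,0,0,-1],
    [0.22,-0.92,-0.08,0,0,0,-1],
    [0.26,-0.98,-0.08,0,0,0,-1],
  ],
)

```text
clock: 13.4
position: [444.1, 143.2, 301.3]
ee_rot: [0.995, 0.095, 0.0, -0.0]
contact_force: [0.6, -0.9, -1.0]
gripper_width: 9.0
grasp_force: 58.7
```

```bash
python3 go.py 492 244 200 2.6
```

```text
clock 13.4 pos [444.1 143.2 301.3] F [ 0.6 -0.9 -1. ] w 9.0
shift frac [ 0.3303 -0.4495  0.507 ] turn frac [-0.0001 -0.0002  0.0462] mm [ 66.1 -89.9 101.4]
```

Request:
carry_out(
  rows=[
    [0.08,-0.12,0,0,0,0.015,-1],
    [0.2,-0.26,0.02,0,0,0.03,-1],
    [0.29,-0.38,0.1,0,0,0.045,-1],
    [0.33,-0.445,0.2,0,0,0.046,-1],
    [0.33,-0.45,0.32,0,0,0.046,-1],
    [0.33,-0.45,0.42,0,0,0.046,-1],
    [0.33,-0.45,0.48,0,0,0.046,-1],
    [0.33,-0.45,0.505,0,0,0.046,-1],
    [0.33,-0.45,0.505,0,0,0.046,-1],
  ],
)

```text
clock: 14.52
position: [491.3, 242.1, 200.5]
ee_rot: [1.0, 0.022, 0.0, -0.0]
contact_force: [-0.2, -0.3, -1.6]
gripper_width: 9.0
grasp_force: 58.7
```

```bash
python3 go.py 492 244 188 2.6;  python3 - <<'E'
from h import *
im,d,c=grab('wrist');W=cloud(d,c);save(im,'w5.png')
E
```

```text
clock 14.525 pos [491.3 242.1 200.5] F [-0.2 -0.3 -1.6] w 9.0
shift frac [ 0.0037 -0.0092  0.0623] turn frac [-0.     -0.0001 -0.0004] mm [ 0.7 -1.8 12.5]
```

View pics/w5.png

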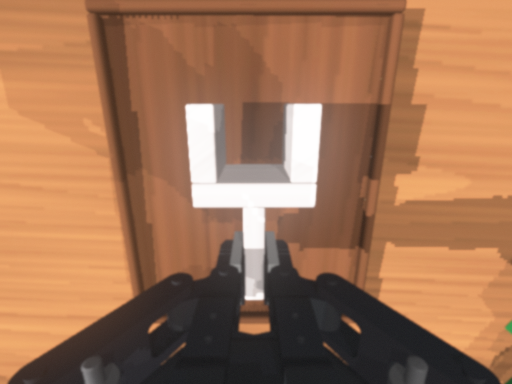

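The spacer is centred over the tray, upright. Lowering gently.

Request:
carry_out(
  rows=[
    [0,0,0.015,0,0,0,-1],
    [0,0,0.03,0,0,0,-1],
    [0,0,0.045,0,0,0,-1],
    [0,0,0.055,0,0,0,-1],
    [0,0,0.06,0,0,0,-1],
  ],
)

```text
clock: 15.2
position: [491.1, 242.2, 188.1]
ee_rot: [1.0, 0.022, -0.0, 0.0]
contact_force: [0.3, -0.8, -1.5]
gripper_width: 9.0
grasp_force: 58.7
```

Request:
carry_out(
  rows=[
    [0,0,0.004,0,0,0,-1],
    [0,0,0.008,0,0,0,-1],
  ],
)

```text
clock: 15.45
position: [491.2, 242.2, 186.7]
ee_rot: [1.0, 0.022, 0.0, -0.0]
contact_force: [-0.2, -0.4, -1.3]
gripper_width: 9.1
grasp_force: 58.7
```

Request:
carry_out(
  rows=[
    [0,0,0.004,0,0,0,-1],
    [0,0,0.005,0,0,0,-1],
  ],
)

```text
clock: 15.7
position: [491.1, 242.2, 186.4]
ee_rot: [1.0, 0.022, 0.0, -0.0]
contact_force: [-3.4, -0.2, 5.9]
gripper_width: 9.1
grasp_force: 59.8
```

Request:
carry_out(
  rows=[
    [0,0,0.003,0,0,0,-1],
    [0,0,0.005,0,0,0,-1],
  ],
)

```text
clock: 15.95
position: [491.0, 242.2, 186.2]
ee_rot: [1.0, 0.022, 0.0, -0.0]
contact_force: [-6.4, -0.7, 12.6]
gripper_width: 8.9
grasp_force: 60.6
```

Request:
carry_out(
  rows=[
    [0,0,-0.004,0,0,0,-1],
    [0,0,-0.004,0,0,0,-0.3],
    [0,0,-0.004,0,0,0,-0.3],
    [0,0,-0.004,0,0,0,-0.3],
    [0,0,-0.004,0,0,0,-0.3],
    [0,0,-0.004,0,0,0,-0.3],
  ],
)

```text
clock: 16.7
position: [491.2, 242.2, 185.4]
ee_rot: [1.0, 0.022, -0.0, 0.0]
contact_force: [-0.1, -0.4, -0.8]
gripper_width: 29.7
grasp_force: 0.0
```

Request:
carry_out(
  rows=[
    [0,0,-0.04,0,0,0,-0.3],
    [0,0,-0.12,0,0,0,-0.3],
    [0,0,-0.25,0,0,0,-0.3],
    [0,0,-0.45,0,0,0,-0.3],
    [0,0,-0.68,0,0,0,-0.3],
    [0,0,-0.88,0,0,0,-0.3],
    [0,0,-0.95,0,0,0,-0.3],
    [0,0,-0.95,0,0,0,-0.3],
  ],
)

```text
clock: 17.7
position: [490.9, 242.0, 376.6]
ee_rot: [1.0, 0.022, 0.001, -0.001]
contact_force: [-0.8, 0.0, -0.0]
gripper_width: 29.5
grasp_force: 0.0
```

```bash
python3 go.py 579 -32.5 376 2.6;  python3 - <<'E'
from h import *
im,d,c=grab('wrist');W=cloud(d,c);save(im,'w6.png')
hsv=cv2.cvtColor(im,cv2.COLOR_RGB2HSV)
m=(hsv[...,1]<70)&(hsv[...,2]>120)&(W[...,2]>15)&(abs(W[...,0]-523)<90)&(abs(W[...,1]-245)<70)
P=W[m];print(len(P),P.min(0),P.max(0),np.histogram(P[:,2],bins=range(0,70,5)))
E
```

```text
clock 17.7 pos [490.9 242.  376.6] F [-0.8  0.  -0. ] w 29.5
shift frac [3.7970e-01 1.3905e+00 1.3000e-03] turn frac [-0.0006 -0.0005 -0.0004] mm [ 75.9 278.1   0.3]
1729 [476.63326562 217.97931175  15.34208651] [570.7911287  271.68292306 242.87704106] (array([   0,    0,    0,   19,   38,   13,   37,    9,  490, 1059,    0,
          0,    0]), array([ 0,  5, 10, 15, 20, 25, 30, 35, 40, 45, 50, 55, 60, 65]))
```

View pics/w6.png

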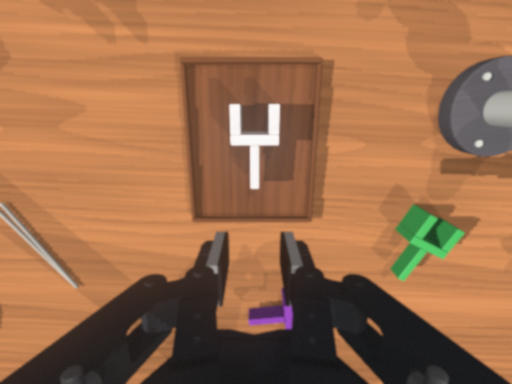

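The spacer lies flat and upright in the tray (fork (255,125), tab (255,165)), top at z≈46 as it must be. Next, the middle tube.

Request:
carry_out(
  rows=[
    [0.04,0.12,0,0,0,0,-1],
    [0.1,0.32,0,0,0,0,-1],
    [0.16,0.55,0,0,0,0,-1],
    [0.22,0.78,0,0,0,0,-1],
    [0.26,0.93,0,0,0,0,-1],
    [0.27,0.98,0,0,0,0,-1],
  ],
)

```text
clock: 18.5
position: [553.8, 47.2, 373.3]
ee_rot: [1.0, 0.021, -0.002, 0.001]
contact_force: [-0.3, -0.6, -0.6]
gripper_width: 0.2
grasp_force: 0.0
```

```bash
python3 go.py 579 -32.5 350 2.6
```

```text
clock 18.5 pos [553.8  47.2 373.3] F [-0.3 -0.6 -0.6] w 0.2
shift frac [0.11   0.4031 0.1165] turn frac [ 0.0003  0.0013 -0.0012] mm [22.  80.6 23.3]
```

Request:
carry_out(
  rows=[
    [0.04,0.15,0,0,0,0,-1],
    [0.08,0.29,0,0,0,0,-1],
    [0.105,0.38,0,0,0,0,-1],
    [0.11,0.403,0.02,0,0,0,-1],
    [0.11,0.403,0.06,0,0,0,-1],
    [0.11,0.403,0.1,0,0,0,-1],
    [0.11,0.403,0.115,0,0,0,-1],
    [0.11,0.403,0.115,0,0,0,-1],
  ],
)

```text
clock: 19.5
position: [579.2, -30.4, 352.2]
ee_rot: [1.0, 0.022, -0.0, 0.0]
contact_force: [0.6, -0.2, 0.6]
gripper_width: -0.1
grasp_force: 0.0
```

Request:
carry_out(
  rows=[
    [0,0,0.01,0,0,0,-1],
    [0,0,0.02,0,0,0,-1],
    [0,0,0.03,0,0,0,-1],
    [0,0,0.04,0,0,0,-1],
    [0,0,0.05,0,0,0,-1],
    [0,0,0.06,0,0,0,-1],
  ],
)

```text
clock: 20.25
position: [579.2, -30.8, 341.0]
ee_rot: [1.0, 0.022, 0.0, 0.0]
contact_force: [-1.2, -0.6, 4.3]
gripper_width: -0.3
grasp_force: 1.8
```

Request:
carry_out(
  rows=[
    [0,0,0.0125,0,0,0,-1],
    [0,0,0.025,0,0,0,-1],
    [0,0,0.0375,0,0,0,-1],
    [0,0,0.05,0,0,0,-1],
    [0,0,0.0625,0,0,0,-1],
    [0,0,0.075,0,0,0,-1],
    [0,0,0.0875,0,0,0,-1],
    [0,0,0.1,0,0,0,-1],
    [0,0,0.11,0,0,0,-1],
    [0,0,0.12,0,0,0,-1],
  ],
)

```text
clock: 21.5
position: [579.3, -30.8, 316.4]
ee_rot: [1.0, 0.022, 0.0, 0.0]
contact_force: [-1.9, 0.1, 3.1]
gripper_width: -0.0
grasp_force: 1.8
```

Request:
carry_out(
  rows=[
    [0,0,0.008,0,0,0,-1],
    [0,0,0.016,0,0,0,-1],
    [0,0,0.024,0,0,0,-1],
    [0,0,0.032,0,0,0,-1],
  ],
)

```text
clock: 22.0
position: [579.3, -30.8, 310.0]
ee_rot: [1.0, 0.022, 0.0, 0.0]
contact_force: [-1.1, -0.8, 3.2]
gripper_width: -0.1
grasp_force: 1.8
```

Request:
carry_out(
  rows=[
    [0,0,0.006,0,0,0,-1],
    [0,0,0.012,0,0,0,-1],
    [0,0,0.018,0,0,0,-1],
  ],
)

```text
clock: 22.38
position: [579.3, -30.8, 306.4]
ee_rot: [1.0, 0.022, 0.0, 0.0]
contact_force: [-1.0, -0.4, 3.1]
gripper_width: 0.2
grasp_force: 1.8
```

Request:
carry_out(
  rows=[
    [0,0,0.005,0,0,0,-1],
    [0,0,0.01,0,0,0,-1],
  ],
)

```text
clock: 22.62
position: [579.3, -30.8, 304.4]
ee_rot: [1.0, 0.022, 0.0, 0.0]
contact_force: [-0.8, -0.8, 4.5]
gripper_width: 0.2
grasp_force: 2.8
```

Request:
carry_out(
  rows=[
    [0,0,0.004,0,0,0,-1],
    [0,0,0.006,0,0,0,-1],
  ],
)

```text
clock: 22.88
position: [579.3, -30.8, 304.4]
ee_rot: [1.0, 0.022, 0.0, 0.0]
contact_force: [-3.7, 0.3, 10.6]
gripper_width: 0.1
grasp_force: 4.9
```

Request:
carry_out(
  rows=[
    [0,0,0.006,0,0,0,-1],
    [0,0,0.01,0,0,0,-1],
  ],
)

```text
clock: 23.12
position: [579.3, -30.7, 304.3]
ee_rot: [1.0, 0.023, 0.001, 0.0]
contact_force: [-6.0, 0.9, 20.2]
gripper_width: -0.1
grasp_force: 9.7
```

Request:
carry_out(
  rows=[
    [0,0,0.006,0,0,0,-1],
    [0,0,0.006,0,0,0,-1],
  ],
)

```text
clock: 23.38
position: [579.2, -30.7, 304.2]
ee_rot: [1.0, 0.023, 0.001, 0.0]
contact_force: [-8.6, 1.7, 22.5]
gripper_width: -0.1
grasp_force: 10.8
```

Both tubes are on the hard stop (tips at z 131.2). Retracting and checking.

Request:
carry_out(
  rows=[
    [0,0,-0.03,0,0,0,-1],
    [0,0,-0.1,0,0,0,-1],
    [-0.05,0,-0.25,0,0,0,-1],
    [-0.2,0,-0.45,0,0,0,-1],
    [-0.4,0,-0.65,0,0,0,-1],
    [-0.6,0,-0.75,0,0,0,-1],
    [-0.8,0,-0.8,0,0,0,-1],
    [-0.8,0,-0.8,0,0,0,-1],
    [-0.8,0,-0.8,0,0,0,-1],
  ],
)

```text
clock: 24.5
position: [419.8, -37.8, 460.2]
ee_rot: [1.0, 0.022, 0.0, -0.0]
contact_force: [1.0, -0.2, -0.2]
gripper_width: -0.6
grasp_force: 0.0
```

```bash
python3 - <<'E'
from h import *
im,d,c=grab('scene');W=cloud(d,c);save(im,'scene9.png')
hsv=cv2.cvtColor(im,cv2.COLOR_RGB2HSV)
m=(abs(W[...,0]-578)<35)&(abs(W[...,1]+32)<35)&(hsv[...,1]>120)&(hsv[...,0]>17)&(W[...,2]>90)
print('top z',np.percentile(W[m][:,2],[10,50,90,99]))
E
```

```text
top z [101.56678004 116.24794446 130.5838765  133.46439649]
```

View pics/scene9.png

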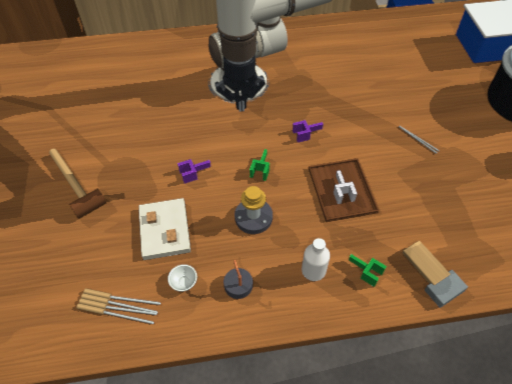

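The stand is collapsed (253,200), with its top at z≈131. The spacer is upright in the tray (344,187), and the bottle, weight and dish have not moved.

```bash
python3 -c "
from bench import arm
print(arm.job_done())"
```

```text
the job is handed in; nothing more can be done
None
```

The stand is fully collapsed, inner tube first (cap top measured at about 131 mm), the spacer stands upright in the tray, the bottle, weight and dish were not touched, and the job was handed in at about 24.6 s.

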